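# Nest the aluminium angle offcut over the blue one

### The arm

A 6-joint arm with a two-finger parallel gripper is mounted at the origin on a cart in front of the work surface, level with it; the furniture and walls round the work are solid. World frame = base frame: x ahead of the robot, y to its left, z up, the work surface at z = 0. Lengths are in mm, angles in rad, forces in N, time in s.
With the tool pointing down it reaches from about 275 to 750 mm from the base axis. Payload 10.2 kg.
Tool frame: the origin (TCP) lies midway between the tips of the shut fingers; the grasp point (between the pads) lies 19 mm behind it; z points along the fingers, y is the line along which they close (so a half turn about z gives the same grasp; the last joint's range is limited). The gripper opens to 85 mm and grips with 20 to 120 N. Pads are 22 mm wide; open, the fingers measure 114 mm over their backs; the gripper's body (76 mm by 85 mm) begins 54 mm behind the grasp point. The pads swing forward as they close: fully open they stand 13 mm farther back than shut.
Start: joints at [1.067, 0.313, 1.498, -0, 1.331, -0.223], TCP at [145.503, 504.44, 191.294] pointing down, gripper open.
Joint ranges: [-2.94, 2.94], [-0.97, 2.17], [0.19, 2.56], [-1.23, 4.37], [0.02, 3.11], [-2.88, 2.88]. Speed limits (rad/s): [2.39, 2.39, 3.01, 3.14, 3.14, 3.14].

### API

Orientations are given as a unit quaternion [w, x, y, z].
In Python, from rig import sense, capture, finish_job, find_in, place_of gives the robot as it stands. The module is installed in compiled form; this text tells all that it offers.
- The arm moves only by the shell command python3 -m jog 'ROWS' [FORCE]. ROWS is JSON, a list of rows, each an object of numbers: "tx", "ty", "tz": the shift along the tool's x, y, z in mm; "ax", "ay", "az": the turn, a rotation vector about the tool's x, y, z in rad; "jaw": the closure, from -1 (fully open) to 1 (shut), so that 0 is half open. In form: [{"tx": .., "ty": .., "tz": .., "ax": .., "ay": .., "az": .., "jaw": ..}, ...]. A call has 1 to 5 rows; each row shifts and turns the commanded pose from where the row before left it, along the tool's axes as they then stand; what a row does not reach is not made up. A row lasts 1/8 s, in which the tool goes at most 62.5 mm and 10.7 degrees, less where a joint would pass 70% of its speed; a pose out of reach is approached as far as the arm can. A call with a gripper value outside its range is refused whole. The fingers move at their own pace and stop on an object; FORCE is the grip in N (left out, the last holds). Time passes only in rows, so rows that do not move let the fingers close. It gives the time, the measured TCP pose, the force, the opening and the grip force at its end, in the units of the state.
- sense(): the state, without advancing time (a new reading comes with each control period).
- capture(name): name is "scene" or "top"; returns a dict with "color" (400x640x3 uint8, red, green, blue), "depth" (400x640 float32, mm along the optical axis (not along the pixel's ray), 0 where there is no reading), "fx", "fy", "cx", "cy" (pixels), "k1" (the pictures are not rectified: a ray, as slopes to the right and down, at radius r is drawn at 1 + k1 r^2 times it, then the intrinsics apply), "camera_from_world" (4x4, takes a point from world to camera coordinates). Camera axes: x right, y up, looking along -z (the intrinsics and any distortion apply to the point x, -y, -z); pixel columns grow to the right and rows downward; lengths in mm; the calibration is good to about 2 mm. A picture is of the moment at which its call begins.
- finish_job(): hands the job in; it is judged then, once.
Trained networks look in the newest picture that a camera, given by its name, has taken for a name from the list of things; names that differ only in an ending like _2 or _b are one class to them, and where a whole thing is asked for, a point or a joint stands for the part that bears it (a point fixed in the world has none). Each returns a list of dicts, best first, with "conf" (0 to 1); they miss things now and then, are a little off and sometimes report something else, mostly with a low value. They report only what shows in the picture. A call takes as long as a camera call. They do not tell look-alikes from the thing itself.
- find_in(query, camera): "centre" ([column, row] in pixels, amid what is visible of it).
- place_of(query, camera): "centre" ([column, row] in pixels: a listed point, or the origin of a listed thing).
The state is a dict: "time_s": time; "joints": joint angles; "dq": joint speeds; "tau": joint torques, N m; "eef_pos": TCP position; "ee_rot": TCP orientation; "force": force on the tool from outside, world axes, zero at the start; "wrist_torque": the same for the moment, N m; "grip_width": opening from 0.0 (shut) to 1.0 (fully open); "grip_force": force on a finger pad.
Only numpy, scipy, OpenCV 4.12 (cv2) and the standard library are available. Lean on these libraries where they do the work, as an engineer would, in place of code of your own. Each camera call takes 0.05 s, during which the arm holds its last target. There are 200 camera calls.

### The job

Tidy up the angle offcuts: pick up the bare aluminium angle and nest it squarely over the blue-painted angle, V over V, legs lying on legs and the two middles together, with the blue one still standing on the table. Leave the small brass angle where it is.

Things in the scene. Friction and masses are not known exactly. Their poses are not given: they have to be found in the camera images.
- aluminium_angle: To move: loose bare silver angle, 70 g, standing like a roof, ridge up, leg edges on the table, hollow below. Legs 40 mm wide, 5 mm thick, each at 45 degrees; 56 mm long, 57 wide over the feet, ridge 31.8 above the origin. Ends flat, upright, parallel: grip end to end (56 mm). Origin at table level under mid-ridge; x along the ridge, z up; a half turn about z gives the same shape.
- blue_angle: To nest on: loose blue-painted steel angle, 140 g, standing the same way, ridge up. Same section (legs 40 mm wide, 5 thick, 57 wide over the feet, ridge 31.8 high) but only 44 mm long. Origin at table level under mid-ridge; x along the ridge, z up. Once nested, the aluminium origin is 7 mm straight above this one and its ends overhang by 6 mm each.
- brass_angle: Bystander to leave alone: small yellow brass angle standing the same way, legs 25 mm wide, 4 thick; 56 mm long, 35 wide over the feet, ridge 20.5 high. Origin at table level under mid-ridge; x along the ridge, z up.
Not all that is in view belongs to the job. Several things have the shape of the aluminium_angle; the one meant has the colours described above. Several things have the shape of the blue_angle; the one meant has the colours described above.

How it is judged (in metres and radians):
At the end, for the whole second after the job is handed in: The aluminium angle rests nested on the upright blue one: ridges parallel and legs aligned within 10 degrees, middles within 15 mm along the ridge and 8 mm across it, its origin 3 to 12 mm above the blue one's; the blue one stands on the table within 10 degrees of level; both at rest (x of aluminium_angle in the frame of blue_angle between -0.015 and 0.015 m and y of aluminium_angle in the frame of blue_angle between -0.008 and 0.008 m and z of aluminium_angle in the frame of blue_angle between 0.003 and 0.012 m and angle between the x axis of aluminium_angle and the x axis of blue_angle, either way round below 0.18 rad and angle between the z axis of aluminium_angle and the z axis of blue_angle, either way round below 0.18 rad and angle between aluminium_angle's own z axis and vertical below 0.25 rad and angle between blue_angle's own z axis and vertical below 0.18 rad and height (world z) of blue_angle below 0.008 m and linear speed of each of aluminium_angle, blue_angle below 0.02 m/s); the robot touches nothing.
It fails at once if the small brass angle is moved from its place (by more than 25 mm) (distance of brass_angle from where it was at the start of the episode above 0.025 m).
It also fails if it takes over 35 s, if anything falls off the work surface, if the arm or the gripper's body presses on something with over 40 N, if the wrist force passes 120 N, or if a joint passes its speed limit or range.

## Working session

There is one attempt and no reset: what is moved stays moved. The work goes in short steps, Python scripts to look and compute and a shell command to move; the robot and the scene stay as the last step left them, time stands still between calls to the robot, and variables do not carry over. Pictures are saved under pics/ and viewed, at most 10 in all, crops included, and the job is handed in when it is done.

```bash
mkdir -p pics
cat > h.py <<'E'
import numpy as np, cv2
from rig import *
def world(c,px,z=None):
    """pixel -> world; by depth, or on plane z"""
    K=np.array([[c['fx'],0,c['cx']],[0,c['fy'],c['cy']],[0,0,1.]])
    p=np.array(px,float).reshape(-1,1,2)
    s=cv2.undistortPoints(p,K,np.array([c['k1'],0,0,0.])).reshape(-1,2)
    d=np.c_[s[:,0],-s[:,1],-np.ones(len(s))]
    M=np.linalg.inv(np.array(c['camera_from_world']))
    dw=d@M[:3,:3].T; o=M[:3,3]
    if z is None:
        i=np.round(p[:,0]).astype(int); t=c['depth'][i[:,1],i[:,0]]
    else: t=(z-o[2])/dw[:,2]
    return o+dw*np.asarray(t)[:,None]
def save(n,img): cv2.imwrite('pics/'+n,cv2.cvtColor(img,cv2.COLOR_RGB2BGR))
E
python3 - <<'E'
from h import *
print(sense())
for n in ['scene','top']:
    c=capture(n); save(n+'0.png',c['color']); np.savez(n+'0.npz',**c)
    for q in ['aluminium_angle','blue_angle','brass_angle']:
        for r in place_of(q,n)[:6]: print(n,q,np.round(r['centre']),round(r['conf'],2),world(c,[r['centre']],0).round()[0])
E
```

```text
{'time_s': 0.0, 'joints': array([ 1.06659591e+00,  3.13453377e-01,  1.49844104e+00, -1.43207885e-05,
        1.33098994e+00, -2.23404332e-01]), 'dq': array([-0.00094964, -0.00040636,  0.00012588,  0.00087398,  0.00039487,
        0.00096346]), 'tau': array([ 2.80089567e-03, -4.12270331e+01, -2.59735054e+01, -9.84315307e-05,
        4.26843268e-03,  4.63172626e-05]), 'eef_pos': array([145.35408594, 504.15747876, 190.73188834]), 'ee_rot': array([-2.23314313e-04,  1.39935536e-01,  9.90160405e-01, -6.06055493e-04]), 'force': array([ 0.49084426,  0.50491892, -0.50067058]), 'wrist_torque': array([ 0.00727339, -0.03838969, -0.00791708]), 'grip_force': 0.0, 'grip_width': 1.000977449804199}
scene aluminium_angle [346. 224.] 0.92 [ 518. -174.    0.]
scene aluminium_angle [378. 203.] 0.85 [ 558. -297.    0.]
scene aluminium_angle [426. 206.] 0.69 [ 490. -401.    0.]
scene blue_angle [316. 252.] 0.76 [458. -58.   0.]
scene blue_angle [281. 233.] 0.69 [556. -19.   0.]
scene blue_angle [262. 260.] 0.68 [484.  55.   0.]
scene brass_angle [209. 285.] 0.62 [463. 172.   0.]
top aluminium_angle [445. 201.] 0.93 [ 501. -417.    0.]
top aluminium_angle [363. 192.] 0.91 [ 527. -189.    0.]
top aluminium_angle [401. 183.] 0.86 [ 552. -295.    0.]
top blue_angle [274. 205.] 0.89 [493.  55.   0.]
top blue_angle [316. 220.] 0.79 [450. -62.   0.]
top blue_angle [301. 181.] 0.61 [559. -18.   0.]
top brass_angle [231. 219.] 0.66 [455. 172.   0.]
```

View pics/top0.png

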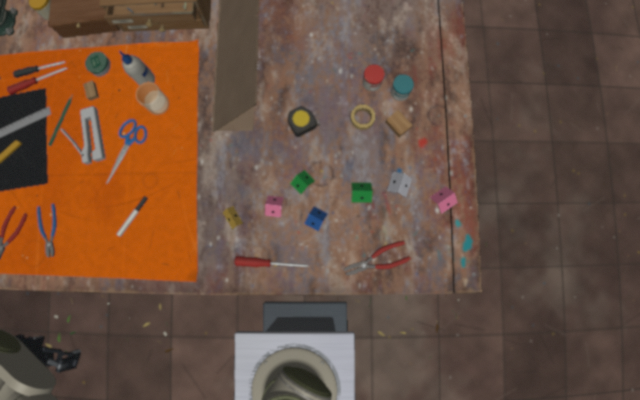

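View pics/scene0.png

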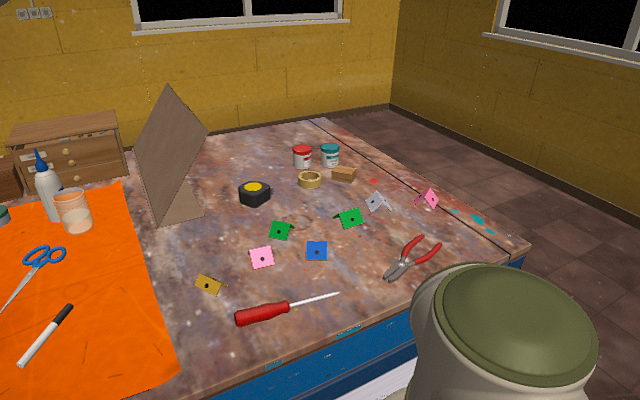

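Aluminium-shaped candidates in the top view: silver (401,183), green (363,192) and pink (445,201). The silver one fits "bare aluminium". Blue-shaped candidates: blue (316,220), pink (274,207) and green (301,181). The blue one fits. The brass angle is at (231,217). Next I fit roof models to the depth and make the confirming crop.

```bash
cat >> h.py <<'E'
from scipy.optimize import least_squares
def cloud(c,ctr,r=45,zmin=4):
    v,u=np.mgrid[0:400,0:640]; px=np.c_[u.ravel(),v.ravel()]
    w=world(c,px); ok=(c['depth'].ravel()>0)&(np.hypot(w[:,0]-ctr[0],w[:,1]-ctr[1])<r)&(w[:,2]>zmin)&(w[:,2]<60)
    return w[ok],px[ok]
def fit(w,L,h=31.8,dz=0):
    """roof fit: x,y,yaw of ridge"""
    def res(p):
        d=w[:,:2]-p[:2]; cs,sn=np.cos(p[2]),np.sin(p[2])
        u=d@[cs,sn]; v=d@[-sn,cs]
        return np.r_[(w[:,2]-p[3]-np.maximum(h-abs(v),0))/1.4, 1.0*np.maximum(abs(u)-L/2,0), 1.0*np.maximum(abs(v)-28.5,0)]
    m=w[:,:2].mean(0); best=None
    for a in np.arange(0,np.pi,np.pi/6):
        s=least_squares(res,[*m,a,dz],loss='soft_l1')
        if best is None or s.cost<best.cost: best=s
    p=best.x; u=(w[:,:2]-p[:2])@[np.cos(p[2]),np.sin(p[2])]; v=(w[:,:2]-p[:2])@[-np.sin(p[2]),np.cos(p[2])]
    print('x,y,yaw,dz',p.round(2),'cost/n',round(best.cost/len(w),2),len(w),'u',np.percentile(u,[1,50,99]).round(1),'v',np.percentile(v,[1,99]).round(1),'zmax',w[:,2].max().round(1))
    return p
E
python3 - <<'E'
from h import *
for n in ['scene','top']:
    c=dict(np.load(n+'0.npz'))
    for nm,ctr,L in [('al',(552,-295),56),('blue',(451,-62),44)]:
        w,px=cloud(c,ctr); print(n,nm,px.min(0),px.max(0)); fit(w,L)
c=np.load('scene0.npz')['color']
save('crop.png',np.hstack([cv2.resize(c[180:230,350:410],(390,325),interpolation=2),cv2.resize(c[225:275,287:347],(390,325),interpolation=2)]))
E
```

```text
scene al [365 191] [391 211]
x,y,yaw,dz [ 5.4724e+02 -2.8719e+02  2.8000e+00 -5.2000e-01] cost/n 0.5 276 u [-28.6   4.8  28.6] v [-27.2  26. ] zmax 32.4
scene blue [306 241] [326 259]
x,y,yaw,dz [454.49 -56.47   1.06  -1.19] cost/n 0.57 391 u [-21.2  -0.1  20.9] v [-0.9 27.4] zmax 33.0
top al [387 169] [414 198]
x,y,yaw,dz [ 5.4931e+02 -2.8993e+02  2.8200e+00 -5.0000e-01] cost/n 1.0 404 u [-28.1   0.6  28.3] v [-27.5  28.1] zmax 35.0
top blue [304 204] [333 236]
x,y,yaw,dz [455.47 -59.72   1.08  -0.63] cost/n 1.29 340 u [-38.3   0.2  26.6] v [-27.3  29.2] zmax 33.9
```

View pics/crop.png

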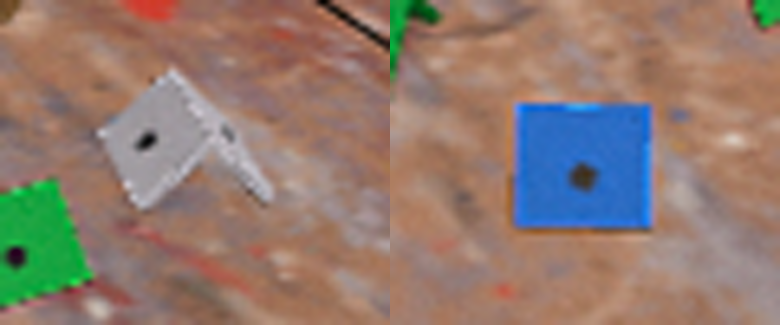

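The crop confirms bare silver at left and blue at right. Silver is at about (548,-289) with ridge yaw 2.81, and blue at about (455,-58) with yaw 1.07. I now travel towards the silver one at height.

```bash
cat >> h.py <<'E'
from scipy.spatial.transform import Rotation as R
def togo(x,y,z,yaw):
    s=sense(); q=s['ee_rot']; r=R.from_quat([*q[1:],q[0]])
    t=R.from_matrix(np.c_[[np.sin(yaw),-np.cos(yaw),0],[np.cos(yaw),np.sin(yaw),0],[0,0,-1]])
    print('t',round(s['time_s'],2),'pos',s['eef_pos'].round(1),'shift',r.inv().apply(np.array([x,y,z])-s['eef_pos']).round(1),'turn',(r.inv()*t).as_rotvec().round(3),'final-frame shift',t.inv().apply(np.array([x,y,z])-s['eef_pos']).round(1),'F',s['force'].round(1),'w',round(s['grip_width'],3),'gf',round(s['grip_force'],1))
E
python3 -m jog '[{"tx":-38,"ty":-41},{"tx":-38,"ty":-41},{"tx":-38,"ty":-41},{"tx":-38,"ty":-41},{"tx":-38,"ty":-41}]'
python3 -m jog '[{"tx":-38,"ty":-41},{"tx":-38,"ty":-41},{"tx":-38,"ty":-41},{"tx":-38,"ty":-41},{"tx":-38,"ty":-41}]'
python3 -m jog '[{"tx":-38,"ty":-41},{"tx":-38,"ty":-41},{"tx":-38,"ty":-41},{"tx":-38,"ty":-41},{"tx":-38,"ty":-41}]'
python3 -m jog '[{"az":0.16},{"az":0.16},{"az":0.16},{"az":0.16},{"az":0.16}]'
python3 -m jog '[{"az":0.16},{"az":0.16},{"az":0.16},{"az":0.16},{"az":0.16}]'
python3 -c "
from h import *
togo(548,-289,70,2.81-np.pi)"
```

```text
schema error: expected keys tx, ty, tz, ax, ay, az, jaw
schema error: expected keys tx, ty, tz, ax, ay, az, jaw
schema error: expected keys tx, ty, tz, ax, ay, az, jaw
schema error: expected keys tx, ty, tz, ax, ay, az, jaw
schema error: expected keys tx, ty, tz, ax, ay, az, jaw
Traceback (most recent call last):
  File "h.py", line 37, in togo
    t=R.from_matrix(np.c_[[np.sin(yaw),-np.cos(yaw),0],[np.cos(yaw),np.sin(yaw),0],[0,0,-1]])
  File "scipy/spatial/transform/_rotation.pyx", line 1143, in scipy.spatial.transform._rotation.Rotation.from_matrix
ValueError: Non-positive determinant (left-handed or null coordinate frame) in rotation matrix 0: [[-0.32554933  0.94552506  0.        ]
 [-0.94552506 -0.32554933  0.        ]
 [ 0.          0.         -1.        ]].
```

```bash
sed -i 's/\[np.sin(yaw),-np.cos(yaw),0\]/[-np.sin(yaw),np.cos(yaw),0]/' h.py
python3 -m jog '[{"tx":-38,"ty":-41,"tz":0,"ax":0,"ay":0,"az":0,"jaw":-1},{"tx":-38,"ty":-41,"tz":0,"ax":0,"ay":0,"az":0,"jaw":-1},{"tx":-38,"ty":-41,"tz":0,"ax":0,"ay":0,"az":0,"jaw":-1},{"tx":-38,"ty":-41,"tz":0,"ax":0,"ay":0,"az":0,"jaw":-1},{"tx":-38,"ty":-41,"tz":0,"ax":0,"ay":0,"az":0,"jaw":-1}]'
python3 -m jog '[{"tx":-38,"ty":-41,"tz":0,"ax":0,"ay":0,"az":0,"jaw":-1},{"tx":-38,"ty":-41,"tz":0,"ax":0,"ay":0,"az":0,"jaw":-1},{"tx":-38,"ty":-41,"tz":0,"ax":0,"ay":0,"az":0,"jaw":-1},{"tx":-38,"ty":-41,"tz":0,"ax":0,"ay":0,"az":0,"jaw":-1},{"tx":-38,"ty":-41,"tz":0,"ax":0,"ay":0,"az":0,"jaw":-1}]'
python3 -m jog '[{"tx":-38,"ty":-41,"tz":0,"ax":0,"ay":0,"az":0,"jaw":-1},{"tx":-38,"ty":-41,"tz":0,"ax":0,"ay":0,"az":0,"jaw":-1},{"tx":-38,"ty":-41,"tz":0,"ax":0,"ay":0,"az":0,"jaw":-1},{"tx":-38,"ty":-41,"tz":0,"ax":0,"ay":0,"az":0,"jaw":-1},{"tx":-38,"ty":-41,"tz":0,"ax":0,"ay":0,"az":0,"jaw":-1}]'
python3 -m jog '[{"tx":0,"ty":0,"tz":0,"ax":0,"ay":0,"az":0.16,"jaw":-1},{"tx":0,"ty":0,"tz":0,"ax":0,"ay":0,"az":0.16,"jaw":-1},{"tx":0,"ty":0,"tz":0,"ax":0,"ay":0,"az":0.16,"jaw":-1},{"tx":0,"ty":0,"tz":0,"ax":0,"ay":0,"az":0.16,"jaw":-1},{"tx":0,"ty":0,"tz":0,"ax":0,"ay":0,"az":0.16,"jaw":-1}]'
python3 -m jog '[{"tx":0,"ty":0,"tz":0,"ax":0,"ay":0,"az":0.16,"jaw":-1},{"tx":0,"ty":0,"tz":0,"ax":0,"ay":0,"az":0.16,"jaw":-1},{"tx":0,"ty":0,"tz":0,"ax":0,"ay":0,"az":0.16,"jaw":-1},{"tx":0,"ty":0,"tz":0,"ax":0,"ay":0,"az":0.16,"jaw":-1},{"tx":0,"ty":0,"tz":0,"ax":0,"ay":0,"az":0.16,"jaw":-1}]'
python3 -c "
from h import *
togo(548,-289,70,2.81-np.pi)"
```

```text
time_s: 1.02
eef_pos: [271.7, 253.3, 191.5]
ee_rot: [0.0, 0.14, 0.99, 0.0]
force: [1.1, 0.2, 0.8]
grip_width: 0.999
grip_force: 0.0
time_s: 1.65
eef_pos: [397.6, 3.3, 191.5]
ee_rot: [0.0, 0.14, 0.99, 0.0]
force: [0.9, 1.0, 0.7]
grip_width: 1.001
grip_force: 0.0
time_s: 2.28
eef_pos: [523.4, -246.2, 191.3]
ee_rot: [0.0, 0.14, 0.99, 0.0]
force: [0.5, 0.3, 0.4]
grip_width: 1.002
grip_force: 0.0
time_s: 2.9
eef_pos: [522.7, -244.4, 191.2]
ee_rot: [-0.0, 0.517, 0.856, 0.0]
force: [0.6, 0.2, 0.2]
grip_width: 1.001
grip_force: 0.0
time_s: 3.52
eef_pos: [522.7, -244.4, 191.2]
ee_rot: [-0.0, 0.809, 0.587, -0.0]
force: [0.1, 0.7, 1.1]
grip_width: 1.0
grip_force: 0.0
t 3.52 pos [ 522.7 -244.4  191.2] shift [-34.6  37.9 121.2] turn [-0.    -0.     0.016] final-frame shift [-33.9  38.4 121.2] F [0.1 0.7 1.1] w 1.0 gf 0.0
```

```bash
python3 -m jog '[{"tx":-17,"ty":19,"tz":30,"ax":0,"ay":0,"az":0.016,"jaw":-1},{"tx":-17,"ty":19,"tz":30,"ax":0,"ay":0,"az":0,"jaw":-1},{"tx":0,"ty":0,"tz":30,"ax":0,"ay":0,"az":0,"jaw":-1},{"tx":0,"ty":0,"tz":31,"ax":0,"ay":0,"az":0,"jaw":-1},{"tx":0,"ty":0,"tz":0,"ax":0,"ay":0,"az":0,"jaw":-1}]' 40
python3 - <<'E'
from h import *
togo(548.3,-288.6,0,2.81-np.pi)
c=capture('scene'); save('above.png',cv2.resize(c['color'][130:240,310:450],(700,550),interpolation=2))
E
```

```text
time_s: 4.15
eef_pos: [547.1, -287.8, 68.3]
ee_rot: [-0.002, 0.813, 0.583, -0.001]
force: [-0.4, -0.3, 0.3]
grip_width: 0.997
grip_force: 0.0
t 4.15 pos [ 547.1 -287.8   68.3] shift [-0.5  1.7 68.3] turn [-0.004 -0.002  0.006] final-frame shift [-0.4  1.4 68.3] F [-0.4 -0.3  0.3] w 0.997 gf 0.0
```

View pics/above.png

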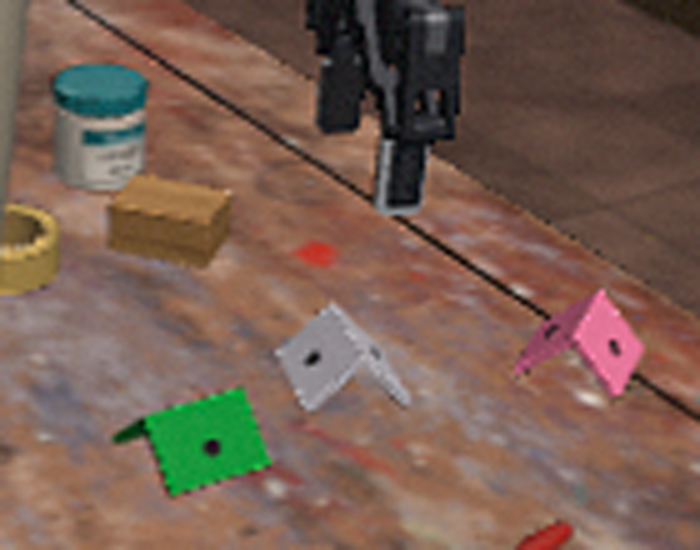

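The view shows the open fingers directly above the silver angle, lined up with its ridge ends, and nothing in the way. I descend and grip.

```bash
python3 -m jog '[{"tx":0,"ty":1,"tz":25,"ax":0,"ay":0,"az":0.005,"jaw":-1},{"tx":0,"ty":0,"tz":20,"ax":0,"ay":0,"az":0,"jaw":-1},{"tx":0,"ty":0,"tz":15,"ax":0,"ay":0,"az":0,"jaw":-1},{"tx":0,"ty":0,"tz":8,"ax":0,"ay":0,"az":0,"jaw":-1},{"tx":0,"ty":0,"tz":0,"ax":0,"ay":0,"az":0,"jaw":-1}]' 40
python3 -m jog '[{"tx":0,"ty":0,"tz":0,"ax":0,"ay":0,"az":0,"jaw":0.1},{"tx":0,"ty":0,"tz":0,"ax":0,"ay":0,"az":0,"jaw":1},{"tx":0,"ty":0,"tz":0,"ax":0,"ay":0,"az":0,"jaw":1},{"tx":0,"ty":0,"tz":0,"ax":0,"ay":0,"az":0,"jaw":1},{"tx":0,"ty":0,"tz":0,"ax":0,"ay":0,"az":0,"jaw":1}]' 40
```

```text
time_s: 4.82
eef_pos: [549.3, -289.0, 2.5]
ee_rot: [0.0, 0.814, 0.581, 0.0]
force: [-0.2, 1.0, -0.7]
grip_width: 0.998
grip_force: 0.0
time_s: 5.45
eef_pos: [549.2, -288.9, 2.3]
ee_rot: [0.0, 0.814, 0.581, -0.0]
force: [0.3, 0.4, 0.2]
grip_width: -0.001
grip_force: 0.0
```

Run:
```python
from h import *
c=capture('scene'); save('g.png',cv2.resize(c['color'][130:240,310:450],(700,550),interpolation=2))
print(sense()['grip_width'],sense()['grip_force'],sense()['force'])
```

```text
-0.002320551295955042 0.0 [0.02913552 0.80830206 0.14355935]
```

View pics/g.png

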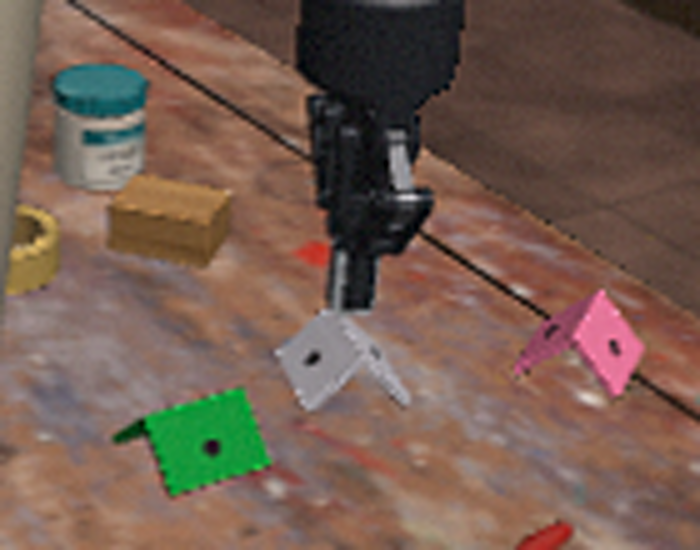

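The fingers closed to nothing, and the silver angle looks untouched with the finger tips near its ridge. I check where the fingers really are using depth.

Run:
```python
from h import *
np.set_printoptions(suppress=True)
for n in ['scene','top']:
    c=capture(n)
    M=np.array(c['camera_from_world'])
    for P in [(549,-289,2),(549,-289,32)]:
        p=M[:3,:3]@P+M[:3,3]; s=np.array([p[0],-p[1]])/-p[2]; s*=1+c['k1']*(s@s)
        print(n,P,(s*[c['fx'],c['fy']]+[c['cx'],c['cy']]).round(1))
    if n=='scene':
        px=[[380,y] for y in range(180,202,2)]; print(np.c_[px,world(c,px).round(0)])
    w,px=cloud(c,(549,-289),45); w=w[w[:,2]<31]; fit(w,56)
    v,u=np.mgrid[0:400,0:640]; px=np.c_[u.ravel(),v.ravel()]; w=world(c,px); w=w[(c['depth'].ravel()>0)&(np.hypot(w[:,0]-549,w[:,1]+289)<90)&(w[:,2]>38)&(w[:,2]<90)]
    print(n,'finger pts',len(w),w.mean(0).round(),np.percentile(w,[2,98],axis=0).round())
s=sense(); print(s['joints'].round(3),s['eef_pos'].round(1))
```

```text
scene (549, -289, 2) [378. 205.]
scene (549, -289, 32) [379.1 194.9]
[[ 380.  180.  526. -268.   91.]
 [ 380.  182.  538. -278.   77.]
 [ 380.  184.  537. -278.   72.]
 [ 380.  186.  538. -279.   66.]
 [ 380.  188.  537. -279.   61.]
 [ 380.  190.  538. -281.   54.]
 [ 380.  192.  542. -285.   45.]
 [ 380.  194.  569. -308.   19.]
 [ 380.  196.  550. -293.   27.]
 [ 380.  198.  536. -282.   32.]
 [ 380.  200.  533. -280.   28.]]
x,y,yaw,dz [ 547.07 -287.04   -0.34   -0.6 ] cost/n 0.52 268 u [-28.4  -4.8  28.7] v [-26.6  27.2] zmax 31.0
scene finger pts 136 [ 542. -281.   65.] [[ 532. -295.   44.]
 [ 559. -272.   89.]]
top (549, -289, 2) [398.6 184.2]
top (549, -289, 32) [400.5 182.2]h.py:27: RuntimeWarning: Mean of empty slice.
  m=w[:,:2].mean(0); best=None
  ret = um.true_divide(
Traceback (most recent call last):
  File "h.py", line 29, in fit
    s=least_squares(res,[*m,a,dz],loss='soft_l1')
ValueError: Initial guess is outside of provided bounds
```

The finger tips are really at z≈43 while the state says 2, so the reported TCP height reads about 40 mm low. Image depth takes precedence: I reopen, lower part way and measure the tips again.

```bash
python3 -m jog '[{"tx":0,"ty":0,"tz":0,"ax":0,"ay":0,"az":0,"jaw":-1},{"tx":0,"ty":0,"tz":0,"ax":0,"ay":0,"az":0,"jaw":-1},{"tx":0,"ty":0,"tz":0,"ax":0,"ay":0,"az":0,"jaw":-1},{"tx":0,"ty":0,"tz":0,"ax":0,"ay":0,"az":0,"jaw":-1},{"tx":0,"ty":0,"tz":0,"ax":0,"ay":0,"az":0,"jaw":-1}]' 40
python3 -m jog '[{"tx":0,"ty":0,"tz":10,"ax":0,"ay":0,"az":0,"jaw":-1},{"tx":0,"ty":0,"tz":10,"ax":0,"ay":0,"az":0,"jaw":-1},{"tx":0,"ty":0,"tz":6,"ax":0,"ay":0,"az":0,"jaw":-1},{"tx":0,"ty":0,"tz":0,"ax":0,"ay":0,"az":0,"jaw":-1}]' 40
python3 - <<'E'
from h import *
c=capture('scene'); save('g2.png',cv2.resize(c['color'][130:240,310:450],(700,550),interpolation=2))
v,u=np.mgrid[140:215,350:410]; px=np.c_[u.ravel(),v.ravel()]; w=world(c,px)
k=(c['color'][px[:,1],px[:,0]].max(1)<75)&(np.hypot(w[:,0]-549,w[:,1]+289)<90)&(w[:,2]>5)
a=w[k];print(a[np.argsort(a[:,2])[:25]].round(0).tolist()); togo(549,-289,0,2.81-np.pi)
E
```

```text
time_s: 6.22
eef_pos: [549.2, -288.9, 2.3]
ee_rot: [0.0, 0.814, 0.581, -0.0]
force: [-0.6, -0.0, 0.9]
grip_width: 1.0
grip_force: 0.0
time_s: 6.72
eef_pos: [548.9, -288.7, -24.4]
ee_rot: [-0.001, 0.814, 0.581, -0.0]
force: [-1.5, -0.7, -1.2]
grip_width: 0.998
grip_force: 0.0
[[554.0, -269.0, 14.0], [551.0, -270.0, 16.0], [553.0, -271.0, 17.0], [551.0, -273.0, 18.0], [590.0, -303.0, 28.0], [591.0, -297.0, 29.0], [590.0, -300.0, 29.0], [589.0, -308.0, 30.0], [587.0, -310.0, 31.0], [588.0, -304.0, 32.0], [593.0, -295.0, 32.0], [588.0, -301.0, 33.0], [588.0, -308.0, 34.0], [587.0, -297.0, 34.0], [588.0, -294.0, 35.0], [589.0, -301.0, 35.0], [590.0, -299.0, 35.0], [591.0, -296.0, 35.0], [585.0, -308.0, 35.0], [592.0, -294.0, 35.0], [587.0, -303.0, 36.0], [500.0, -264.0, 36.0], [499.0, -266.0, 36.0], [496.0, -270.0, 36.0], [589.0, -308.0, 36.0]]
t 6.78 pos [ 549.1 -288.9  -23.9] shift [ -0.1  -0.1 -23.9] turn [-0.    -0.     0.001] final-frame shift [ -0.1  -0.1 -23.9] F [ 0.  -0.3 -0.7] w 1.003 gf 0.0
```

View pics/g2.png

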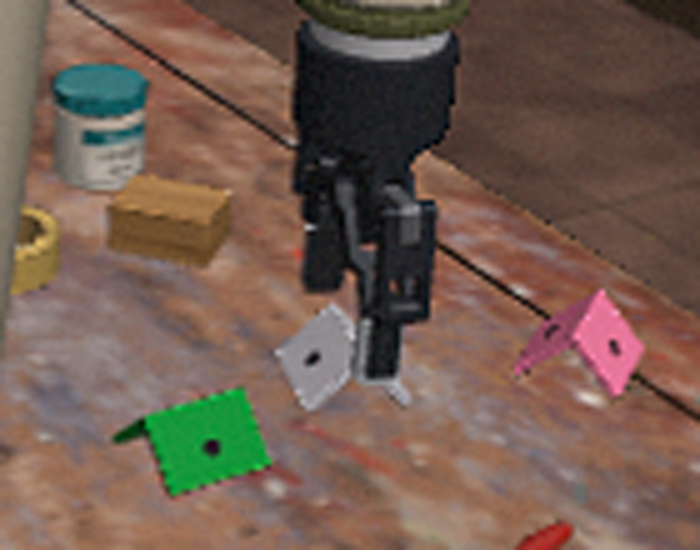

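Open finger tips are now at z≈29, straddling the silver angle, so the 40 mm offset is confirmed. I lower 15 more and grip.

```bash
python3 -m jog '[{"tx":0,"ty":0,"tz":8,"ax":0,"ay":0,"az":0,"jaw":-1},{"tx":0,"ty":0,"tz":7,"ax":0,"ay":0,"az":0,"jaw":-1},{"tx":0,"ty":0,"tz":0,"ax":0,"ay":0,"az":0,"jaw":-0.2},{"tx":0,"ty":0,"tz":0,"ax":0,"ay":0,"az":0,"jaw":1},{"tx":0,"ty":0,"tz":0,"ax":0,"ay":0,"az":0,"jaw":1}]' 40
python3 -m jog '[{"tx":0,"ty":0,"tz":0,"ax":0,"ay":0,"az":0,"jaw":1},{"tx":0,"ty":0,"tz":0,"ax":0,"ay":0,"az":0,"jaw":1}]' 40
```

```text
time_s: 7.4
eef_pos: [549.4, -289.1, -38.4]
ee_rot: [0.0, 0.814, 0.581, 0.0]
force: [0.3, 0.1, 0.2]
grip_width: 0.646
grip_force: 42.3
time_s: 7.65
eef_pos: [549.4, -289.1, -38.5]
ee_rot: [0.0, 0.814, 0.581, 0.0]
force: [1.5, 0.2, 1.5]
grip_width: 0.644
grip_force: 42.3
```

Gripped at 55 mm opening. I lift and carry to above the blue angle.

```bash
python3 -m jog '[{"tx":0,"ty":0,"tz":-15,"ax":0,"ay":0,"az":0,"jaw":1},{"tx":0,"ty":0,"tz":-25,"ax":0,"ay":0,"az":0,"jaw":1},{"tx":0,"ty":0,"tz":-30,"ax":0,"ay":0,"az":0,"jaw":1},{"tx":0,"ty":0,"tz":-20,"ax":0,"ay":0,"az":0,"jaw":1},{"tx":0,"ty":0,"tz":0,"ax":0,"ay":0,"az":0,"jaw":1}]'
python3 -m jog '[{"tx":0,"ty":0,"tz":0,"ax":0,"ay":0,"az":-0.14,"jaw":1},{"tx":0,"ty":0,"tz":0,"ax":0,"ay":0,"az":-0.14,"jaw":1},{"tx":0,"ty":0,"tz":0,"ax":0,"ay":0,"az":-0.14,"jaw":1},{"tx":0,"ty":0,"tz":0,"ax":0,"ay":0,"az":-0.14,"jaw":1},{"tx":0,"ty":0,"tz":0,"ax":0,"ay":0,"az":-0.14,"jaw":1}]'
python3 -m jog '[{"tx":0,"ty":0,"tz":0,"ax":0,"ay":0,"az":-0.14,"jaw":1},{"tx":0,"ty":0,"tz":0,"ax":0,"ay":0,"az":-0.14,"jaw":1},{"tx":0,"ty":0,"tz":0,"ax":0,"ay":0,"az":-0.14,"jaw":1},{"tx":0,"ty":0,"tz":0,"ax":0,"ay":0,"az":-0.14,"jaw":1},{"tx":0,"ty":0,"tz":0,"ax":0,"ay":0,"az":-0.14,"jaw":1}]'
python3 -c "
from h import *
togo(455,-58,52,1.07)"
```

```text
time_s: 8.28
eef_pos: [549.9, -289.5, 53.4]
ee_rot: [0.002, 0.814, 0.581, 0.0]
force: [0.4, -0.1, -1.5]
grip_width: 0.642
grip_force: 42.5
time_s: 8.9
eef_pos: [548.6, -288.5, 50.3]
ee_rot: [-0.001, 0.563, 0.826, 0.0]
force: [0.6, -0.3, -1.6]
grip_width: 0.643
grip_force: 42.5
time_s: 9.52
eef_pos: [548.6, -288.5, 50.3]
ee_rot: [-0.001, 0.246, 0.969, 0.0]
force: [-0.3, -0.6, -1.5]
grip_width: 0.643
grip_force: 42.5
t 9.53 pos [ 548.6 -288.5   50.3] shift [192.2 158.   -1.3] turn [ 0.    -0.002  0.004] final-frame shift [192.8 157.3  -1.7] F [-0.3 -0.6 -1.5] w 0.643 gf 42.5
```

```bash
python3 -m jog '[{"tx":30,"ty":25,"tz":0,"ax":0,"ay":0,"az":0,"jaw":1},{"tx":40,"ty":33,"tz":0,"ax":0,"ay":0,"az":0,"jaw":1},{"tx":45,"ty":37,"tz":0,"ax":0,"ay":0,"az":0,"jaw":1},{"tx":42,"ty":34,"tz":0,"ax":0,"ay":0,"az":0,"jaw":1},{"tx":35,"ty":29,"tz":0,"ax":0,"ay":0,"az":0,"jaw":1}]'
python3 -m jog '[{"tx":0,"ty":0,"tz":0,"ax":0,"ay":0,"az":0,"jaw":1},{"tx":0,"ty":0,"tz":0,"ax":0,"ay":0,"az":0,"jaw":1}]'
python3 - <<'E'
from h import *
np.set_printoptions(suppress=True)
togo(455,-58,52,1.07)
c=capture('scene'); save('c.png',cv2.resize(c['color'][170:280,240:380],(700,550),interpolation=2)); np.savez('c.npz',**c)
v,u=np.mgrid[0:400,0:640]; px=np.c_[u.ravel(),v.ravel()]; w=world(c,px); col=c['color'].reshape(-1,3).astype(int)
near=(c['depth'].ravel()>0)&(np.hypot(w[:,0]-455,w[:,1]+58)<45)
b=near&(col[:,2]-col[:,0]>50)&(w[:,2]>3)
fit(w[b],44)
g=near&(np.ptp(col,axis=1)<25)&(col.min(1)>110)&(w[:,2]>70)&(w[:,2]<135)
print(g.sum(),np.percentile(w[g],[2,50,98],axis=0).round())
a=w[g]
fit(a,56,dz=88)
E
```

```text
time_s: 10.15
eef_pos: [455.3, -56.2, 50.7]
ee_rot: [-0.001, 0.248, 0.969, 0.0]
force: [0.6, -0.4, -0.5]
grip_width: 0.649
grip_force: 42.5
time_s: 10.4
eef_pos: [457.0, -58.4, 51.1]
ee_rot: [-0.0, 0.248, 0.969, -0.0]
force: [0.9, -0.8, -1.9]
grip_width: 0.646
grip_force: 42.6
t 10.4 pos [457.  -58.4  51.1] shift [ 2.  -0.6 -0.9] turn [-0.     0.    -0.001] final-frame shift [ 2.  -0.6 -0.9] F [ 0.9 -0.8 -1.9] w 0.646 gf 42.6
x,y,yaw,dz [455.1  -56.01   1.07  -1.01] cost/n 0.61 380 u [-21.7  -0.6  20.3] v [-1.5 27.8] zmax 32.3
613 [[424. -81.  94.]
 [445. -51. 108.]
 [465. -23. 127.]]
x,y,yaw,dz [456.51 -57.79   1.07  89.38] cost/n 1.43 613 u [-32.5   0.8  32.6] v [-1.1 27.8] zmax 132.4
```

View pics/c.png

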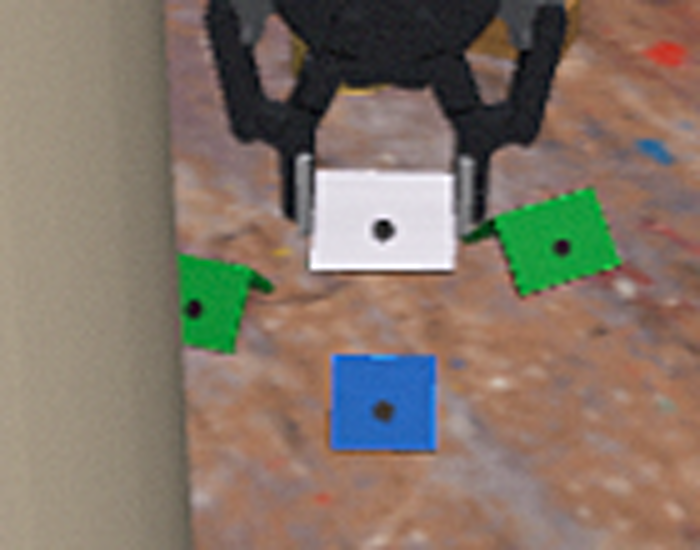

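The picture shows silver held level above blue, ridges parallel, with dots at (316,216) and (316,252). The silver is about 2 mm off across and 90 mm above, so it must drop 83. I correct and descend.

```bash
python3 -m jog '[{"tx":2,"ty":1,"tz":15,"ax":0,"ay":0,"az":0,"jaw":1},{"tx":0,"ty":0,"tz":20,"ax":0,"ay":0,"az":0,"jaw":1},{"tx":0,"ty":0,"tz":20,"ax":0,"ay":0,"az":0,"jaw":1},{"tx":0,"ty":0,"tz":13,"ax":0,"ay":0,"az":0,"jaw":1},{"tx":0,"ty":0,"tz":5,"ax":0,"ay":0,"az":0,"jaw":1}]'
python3 -m jog '[{"tx":0,"ty":0,"tz":4,"ax":0,"ay":0,"az":0,"jaw":1},{"tx":0,"ty":0,"tz":3,"ax":0,"ay":0,"az":0,"jaw":1},{"tx":0,"ty":0,"tz":2,"ax":0,"ay":0,"az":0,"jaw":1},{"tx":0,"ty":0,"tz":0,"ax":0,"ay":0,"az":0,"jaw":1}]'
python3 -m jog '[{"tx":0,"ty":0,"tz":1,"ax":0,"ay":0,"az":0,"jaw":1},{"tx":0,"ty":0,"tz":0,"ax":0,"ay":0,"az":0,"jaw":1}]'
```

```text
time_s: 11.08
eef_pos: [455.5, -56.6, -22.3]
ee_rot: [-0.0, 0.249, 0.969, 0.0]
force: [-0.6, 0.3, -0.5]
grip_width: 0.647
grip_force: 42.6
time_s: 11.58
eef_pos: [455.8, -56.3, -30.6]
ee_rot: [0.0, 0.248, 0.969, -0.0]
force: [0.3, -0.3, -1.2]
grip_width: 0.644
grip_force: 42.6
time_s: 11.82
eef_pos: [456.2, -56.5, -31.3]
ee_rot: [0.001, 0.248, 0.969, -0.0]
force: [2.1, -0.2, 2.9]
grip_width: 0.646
grip_force: 42.9
```

Light contact at exactly 7 mm above the grip height. I release and back off.

```bash
python3 -m jog '[{"tx":0,"ty":0,"tz":0,"ax":0,"ay":0,"az":0,"jaw":-0.4},{"tx":0,"ty":0,"tz":0,"ax":0,"ay":0,"az":0,"jaw":-1},{"tx":0,"ty":0,"tz":0,"ax":0,"ay":0,"az":0,"jaw":-1},{"tx":0,"ty":0,"tz":0,"ax":0,"ay":0,"az":0,"jaw":-1}]'
python3 -m jog '[{"tx":0,"ty":0,"tz":-10,"ax":0,"ay":0,"az":0,"jaw":-1},{"tx":0,"ty":0,"tz":-25,"ax":0,"ay":0,"az":0,"jaw":-1},{"tx":0,"ty":0,"tz":-35,"ax":0,"ay":0,"az":0,"jaw":-1},{"tx":0,"ty":0,"tz":-35,"ax":0,"ay":0,"az":0,"jaw":-1},{"tx":0,"ty":0,"tz":0,"ax":0,"ay":0,"az":0,"jaw":-1}]'
python3 - <<'E'
from h import *
np.set_printoptions(suppress=True)
c=capture('scene'); save('e.png',cv2.resize(c['color'][190:290,250:378],(700,550),interpolation=2))
w,px=cloud(c,(455,-57),45,9); fit(w[w[:,2]<45],56,dz=7)
E
```

```text
time_s: 12.32
eef_pos: [455.5, -56.1, -31.8]
ee_rot: [-0.0, 0.248, 0.969, 0.0]
force: [-0.1, 0.4, -0.3]
grip_width: 1.001
grip_force: 0.0
time_s: 12.95
eef_pos: [457.0, -56.7, 75.9]
ee_rot: [0.003, 0.248, 0.969, -0.0]
force: [0.2, -0.0, -0.2]
grip_width: 1.003
grip_force: 0.0
x,y,yaw,dz [456.03 -55.02   4.21   6.25] cost/n 0.59 529 u [-27.3  -0.1  27. ] v [-28.1   1.1] zmax 40.1
```

View pics/e.png

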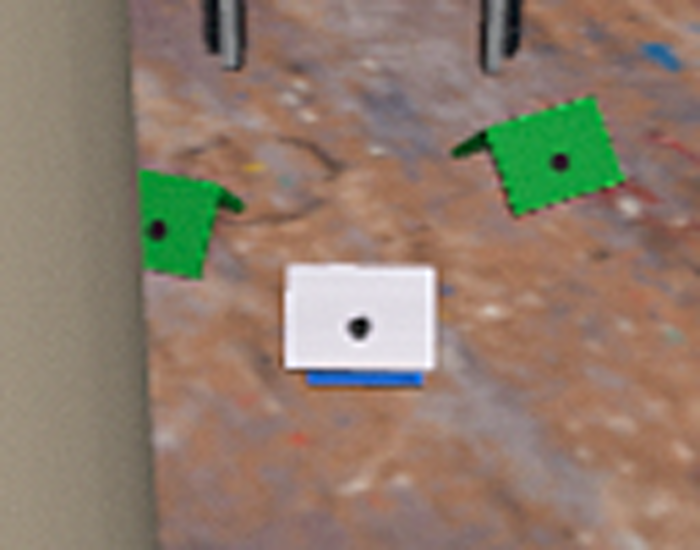

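The silver angle is nested on the blue one. Its dot is at crop (359,327), with the blue strip centred below and even overhangs on both sides. It sits 7.3 mm above blue (dz 6.25 against −1.0), about 1 mm off along the ridge and level. The gripper is clear.

```bash
python3 -c "
from rig import finish_job
print(finish_job())"
```

```text
the job is handed in; nothing more can be done
None
```

The bare aluminium angle is nested squarely on the blue one (about 7 mm above it, middles within about 2 mm by the depth fit), I did not go near the brass angle, and the job is handed in at about 13 s of robot time.

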